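Seat the drill plate on its pins and latch it

ROBOT

A 6-joint arm with a two-finger parallel gripper is mounted at the origin on a cart in front of the work surface, level with it; the furniture and walls round the work are solid. World frame = base frame: x ahead of the robot, y to its left, z up, the work surface at z = 0. Lengths are in m, angles in rad, forces in N, time in s.
With the tool pointing down it reaches from about 0.3 to 0.875 m from the base axis. Payload 6.4 kg.
Tool frame: the origin (TCP) lies midway between the tips of the shut fingers; the grasp point (between the pads) lies 19 mm behind it; z points along the fingers, y is the line along which they close (so a half turn about z gives the same grasp; the last joint's range is limited). The gripper opens to 85 mm and grips with 20 to 120 N. Pads are 22 mm wide; open, the fingers measure 114 mm over their backs; the gripper's body (76 mm by 85 mm) begins 54 mm behind the grasp point. The pads swing forward as they close: fully open they stand 13 mm farther back than shut.
Start: joints at [-1.452, 0.181, 1.607, -0, 1.354, -0.206], TCP at [0.184, -0.545, 0.231] pointing down, gripper open.
Joint ranges: [-2.99, 2.99], [-0.89, 2.07], [0.3, 2.58], [-1.14, 4.28], [0, 2.63], [-3.12, 3.12]. Speed limits (rad/s): [2.57, 2.57, 3.01, 3.14, 3.14, 3.14].

INTERFACE

Orientations are given as a unit quaternion [w, x, y, z].
In Python, from bench import sensors, vision, ctrl gives the robot as it stands.
- The arm moves only by the tool carry_out, never from a script. Its argument "deltas" is text: rows parted by semicolons, each of 7 numbers parted by spaces: the shift along the tool's x, y, z in mm, then the turn, a rotation vector about the tool's x, y, z in rad, then the closure, from 0 (fully open) to 1 (shut). In form: tx ty tz ax ay az claw; .... A call has 1 to 12 rows; each row is the pose to reach, as a shift and turn from the pose commanded when the call began, along the tool's axes at that moment; what a row does not reach only later rows make up. A row lasts 1/8 s, in which the tool goes at most 62.5 mm and 10.7 degrees, less where a joint would pass 70% of its speed; a pose out of reach is approached as far as the arm can. A call with a gripper value outside its range is refused whole. The fingers move at their own pace and stop on an object; the grip force is fixed at half the most. Time passes only in rows, so rows that repeat a pose let the fingers close. It gives the time, the measured TCP pose, the force, the opening and the grip force at its end, in the units of the state.
- sensors.get_obs(): the state, without advancing time (a new reading comes with each control period).
- vision.camera(name): name is "side" or "top" or "wrist"; returns the picture (420x560x3 uint8, blue, green, red); there is no depth.
- vision.camera_model(name): a dict with "K" (3x3 intrinsics, pixels), "extrinsics" (4x4, takes a point from world to camera coordinates); the wrist camera has in their place "hand_eye" (4x4, takes a point from camera to tool coordinates, whose origin is the TCP and whose axes are the flange's). Camera axes: x right, y down, z forward; pixel columns grow to the right and rows downward; lengths in m; the calibration is good to about 2 mm. The wrist camera is an equidistant fisheye: a pixel r from the principal point sees the ray r / f radians off the axis. A picture is of the moment at which its call begins: read the wrist's pose just before it. camera_model takes no time and is no camera call.
- ctrl.hand_in(): hands the job in; it is judged then, once.
The state is a dict: "time_s": time; "q": joint angles; "dq": joint speeds; "joint_efforts": joint torques, N m; "eef_pos": TCP position; "eef_rot": TCP orientation; "wrist_force": force on the tool from outside, world axes, zero at the start; "torque": the same for the moment, N m; "opening": opening from 0.0 (shut) to 1.0 (fully open); "grasp_force": force on a finger pad.
Only numpy, scipy, OpenCV 4.12 (cv2) and the standard library are available. Lean on these libraries where they do the work, as an engineer would, in place of code of your own. Each camera call takes 0.05 s, during which the arm holds its last target. There are 200 camera calls.

TASK

The drill plate of the drill jig has been left lying on top of its two locating pins instead of over them. Without lifting it, push it sideways until both its locating holes drop over the pins and it lies flat on the jig, then push both brass turn-buttons in over the plate as far as they go so that it cannot come off. Leave the tools, tins and other things round the jig where they are.

Things in the scene. Friction and masses are not known exactly. Their poses are not given: they have to be found in the camera images.
- jig: the drill jig, screwed down: grey base, dark seat, its x from -92 to +68 mm, y from -112 to +112 mm. Origin on the bench under the centre of the seated plate's place; +x points away from the robot (turned -0.1 to 0.4 rad), +y to the robot's left. Seat 18 mm above the bench. Across its front a loading ledge, level with the pin tops (26 mm above the bench): x -84 to -50, y -75 to +75 mm.
- drill_plate: loose aluminium plate, 96 (its x) x 130 (its y) x 12 mm, about 0.4 kg, with five dark drill bushings and two locating holes. Origin: centre of its underside. At first it lies flat on the ledge and pin tops, its underside 8 mm above the seat, 16 to 24 mm too far to jig -x, up to 8 mm to one side, turned up to 0.1 rad. Seated, it lies behind the ledge with 2 mm to spare.
- seat (a point): centre of the seat, 18 mm above the bench: the drill plate's origin comes here, axes alike
- pin_left (a point): top of the left locating pin, at jig x +24, y +50, z +26 mm. 10 mm thick, 8 mm tall above the seat, the top 3.5 mm tapering to a 4 mm flat
- pin_right (a point): top of the right locating pin, at jig x +24, y -50, z +26 mm
- hole_left (a point): the plate's left locating hole, 12 mm wide, right through; the point is on the underside at plate x +24, y +50 mm; it belongs on the left pin
- hole_right (a point): the plate's right locating hole, on its underside, at plate x +24, y -50 mm; it belongs on the right pin
- button_left (a joint): left turn-button, rad: at 0 it points along jig +x, clear of the plate (starts -0.4 to 0, swung outward); at its stop, 1.57, it points to jig -y, over the plate; clockwise from above. Brass arm reaching 44 mm from its pivot, 15 wide, from 32 to 38 mm above the bench: 2 mm above a seated plate; an unseated one blocks it. Stays where it is left; about 1.3 N at the knob moves it.
- button_right (a joint): right turn-button, the mirror image: at 0 along the jig's +x, closed at 1.57 pointing to the jig's +y; from above it closes anticlockwise
- pivot_left (a point): left button's pivot at the underside of its arm, at jig x +28, y +88, z +32 mm; post 13 mm thick, screw head up to 39.5 mm above the bench
- pivot_right (a point): right button's pivot at the underside of its arm, at jig x +28, y -88, z +32 mm
- knob_left (a point): top of the left button's dark knob: upright, 12 mm thick, from 38 to 60 mm above the bench, 32 mm from the pivot
- knob_right (a point): top of the right button's dark knob, likewise
- burr_box: round walnut stand full of burrs, 76 mm across, 67 high, back of the bench; stays where it is
- punch_can_1: grey tin of punches, 55 mm across, 62 high; stays where it is
- punch_can_4: copper-coloured tin of punches, 55 mm across, 62 high; stays where it is
- blue_pot: blue tub with a white lid, 57 mm across, 50 high; stays where it is
- tape_roll: roll of masking tape, 93 mm across, 25 high; stays where it is
- file_red: file with a red handle, 218 mm long, 19 high; stays where it is
- pliers_red: pliers with red handles, 194 mm long, 14 high; stays where it is
Mind the look-alikes: they are no part of the job. There is more than one size of the drill_plate; the one meant has the size given above.

How it is judged:
On the way, in this order (a step that is already met when the one before it is completed fails the run):
1. the drill plate has dropped over both pins and lies flat on the seat (horizontal distance between hole_left and pin_left below 0.004 m and horizontal distance between hole_right and pin_right below 0.004 m and z of drill_plate in the frame of seat between -0.003 and 0.002 m and angle between drill_plate's own z axis and vertical below 0.03 rad), for 0.2 s.
2. both turn-buttons are swung in over the plate (value of joint each of button_left, button_right above 1.35 rad), for 0.2 s.
At the end, for the whole second after the job is handed in: both holes of the plate are within 4 mm of their pins seen from above, the plate lies flat on the seat (underside within 2 mm of it, tilt under 0.03 rad) and at rest, and both turn-buttons read over 1.35 rad (stop at 1.57) (all of step 1 and all of step 2 and linear speed of drill_plate below 0.01 m/s); the robot touches nothing.
It fails at once if the drill plate is lifted (its middle more than 10 mm above the height at which it started) (z of drill_plate in the frame of seat above 0.018 m).
It fails at once if the drill plate is tipped up by more than 0.3 rad (angle between drill_plate's own z axis and vertical above 0.3 rad).
It fails at once if a tool, tin, pot or other thing round the jig is moved by more than 20 mm (distance of any of burr_box, punch_can_1, punch_can_4, blue_pot, tape_roll, file_red, pliers_red from where it was at the start of the episode above 0.02 m).
It also fails if it takes over 72 s, if anything falls off the work surface, if the arm or the gripper's body presses on something with over 40 N, if the wrist force passes 120 N, or if a joint passes its speed limit or range.

## Working session

There is one attempt and no reset: what is moved stays moved. The work goes in short steps, Python scripts to look and compute and a tool call to move; the robot and the scene stay as the last step left them, time stands still between calls to the robot, and variables do not carry over. Pictures are saved under pics/ and viewed, at most 10 in all, crops included, and the job is handed in when it is done.

Besides the shell and the picture viewer there is one more tool, called after "Call:" as name(argument=value, ...) on one line, values as JSON. carry_out: Moves the arm, as the interface text tells. Its arguments: {"type":"object","properties":{"deltas":{"type":"string"}},"required":["deltas"]}

```bash
mkdir -p pics; ls
python3 - <<'E'
from bench import sensors, vision, ctrl
import cv2,numpy as np
for n in ("top","side"):
    cv2.imwrite(f"pics/{n}0.png",vision.camera(n)); m=vision.camera_model(n); print(n,m["K"],np.round(m["extrinsics"],3).tolist())
print(vision.camera_model("wrist"))
o=sensors.get_obs();print(o)
E
```

```text
pics
top [[425.68415795   0.         279.52913833]
 [  0.         425.68415795 213.03566819]
 [  0.           0.           1.        ]] [[-0.006, -1.0, -0.012, 0.069], [-0.991, 0.007, -0.131, 0.629], [0.131, 0.011, -0.991, 1.229], [0.0, 0.0, 0.0, 1.0]]
side [[414.1369484    0.         280.27788755]
 [  0.         414.1369484  211.42769852]
 [  0.           0.           1.        ]] [[-0.865, -0.501, -0.023, 0.568], [-0.273, 0.508, -0.817, 0.199], [0.421, -0.701, -0.576, 0.967], [0.0, 0.0, 0.0, 1.0]]
{'K': array([[325.1922621 ,   0.        , 276.99712613],
       [  0.        , 325.1922621 , 214.99571066],
       [  0.        ,   0.        ,   1.        ]]), 'hand_eye': array([[ 1.87331457e-04, -9.52056963e-01, -3.05920748e-01,
         7.85912717e-02],
       [ 9.99999966e-01,  2.34165695e-04, -1.16394947e-04,
        -1.39732799e-03],
       [ 1.82450764e-04, -3.05920715e-01,  9.52056974e-01,
        -1.43030599e-01],
       [ 0.00000000e+00,  0.00000000e+00,  0.00000000e+00,
         1.00000000e+00]])}
{'time_s': 0.1, 'q': array([-1.45231848e+00,  1.81492638e-01,  1.60790371e+00, -1.25741429e-05,
        1.35377182e+00, -2.06297309e-01]), 'dq': array([ 0.00083804, -0.00135094, -0.00274492, -0.00171117,  0.00017769,
       -0.00024902]), 'joint_efforts': array([ 3.51207882e-04, -4.45877945e+01, -3.52237022e+01, -3.55899183e-04,
        4.11435452e-03,  7.19482244e-06]), 'eef_pos': array([ 0.18343534, -0.54444035,  0.23046175]), 'eef_rot': array([-7.87269453e-04,  9.86843560e-01,  1.61676121e-01,  2.84465794e-05]), 'wrist_force': array([ 0.65513076, -0.51899443, -0.33222737]), 'torque': array([-0.03411226, -0.02922053,  0.04763586]), 'grasp_force': 0.0, 'opening': 0.998518449565365}
```

View pics/top0.png

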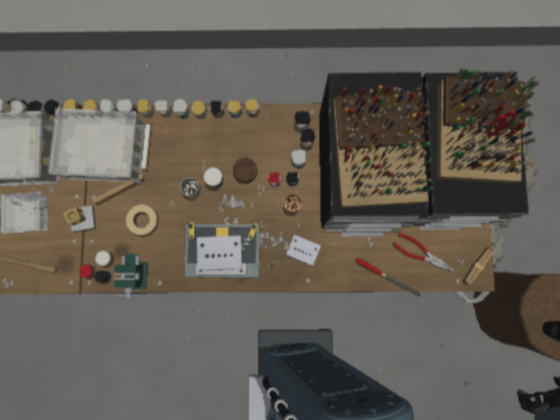

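View pics/side0.png

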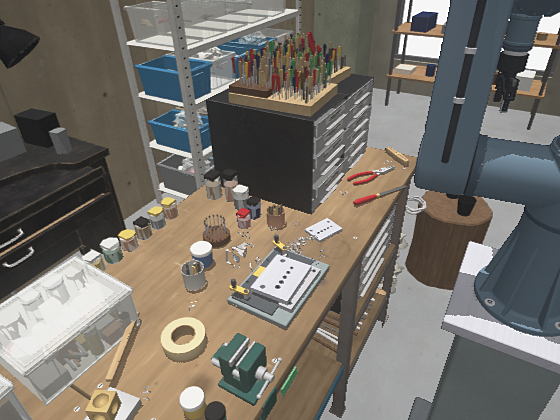

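The candidates are the plate on the jig at about (218,252) and a smaller look-alike at (303,250) on the bench. The one on the jig is the one meant. I'll get coarse positions next, with a close crop.

```bash
cat > h.py <<'E'
from bench import sensors, vision, ctrl
import cv2,numpy as np
from scipy.spatial.transform import Rotation as R
def Rt(o): return R.from_quat(np.roll(o["eef_rot"],-1))
def onplane(c,d,z): return c+d*((z-c[2])/d[2])
def pix(name,uv,z,o=None):
    m=vision.camera_model(name);K=m["K"];uv=np.array(uv,float)
    p=np.array([(uv[0]-K[0,2])/K[0,0],(uv[1]-K[1,2])/K[1,1]])
    if name=="wrist":
        r=np.hypot(*p); d=np.array([*(p/max(r,1e-9)*np.sin(r)),np.cos(r)])
        H=m["hand_eye"];A=Rt(o).as_matrix(); return onplane(o["eef_pos"]+A@H[:3,3],A@H[:3,:3]@d,z)
    E=m["extrinsics"];A=E[:3,:3].T
    return onplane(-A@E[:3,3],A@np.array([*p,1]),z)
def wproj(P,o):
    m=vision.camera_model("wrist");K=m["K"];H=m["hand_eye"]
    q=H[:3,:3].T@(Rt(o).as_matrix().T@(np.array(P)-o["eef_pos"])-H[:3,3])
    th=np.arctan2(np.hypot(q[0],q[1]),q[2]);s=th/max(np.hypot(q[0],q[1]),1e-9)
    return np.array([K[0,0]*s*q[0]+K[0,2],K[1,1]*s*q[1]+K[1,2]])
def totool(v,o): return Rt(o).inv().apply(v)*1000
E
python3 - <<'E'
from h import *
o=sensors.get_obs()
for n,uv,z in [("jigFL",(186,276),.01),("jigFR",(258,276),.01),("BR",(260,226),.01),("BL",(190,226),.01),("plate",(218,252),.038),("bL",(191,232),.05),("bR",(253,231),.05),("decoy",(303,250),.01)]:
    print(n,np.round(pix("top",uv,z),3))
print(Rt(o).as_matrix().round(3))
im=cv2.imread("pics/top0.png")[190:300,150:330]; cv2.imwrite("pics/crop0.png",cv2.resize(im,None,fx=4,fy=4,interpolation=cv2.INTER_CUBIC))
E
```

```text
jigFL [0.445 0.347 0.01 ]
jigFR [0.444 0.131 0.01 ]
BR [0.595 0.125 0.01 ]
BL [0.596 0.339 0.01 ]
plate [0.515 0.247 0.038]
bL [0.574 0.326 0.05 ]
bR [0.576 0.143 0.05 ]
decoy [ 0.521 -0.006  0.01 ]
[[ 0.948  0.319 -0.   ]
 [ 0.319 -0.948  0.002]
 [ 0.    -0.002 -1.   ]]
```

View pics/crop0.png

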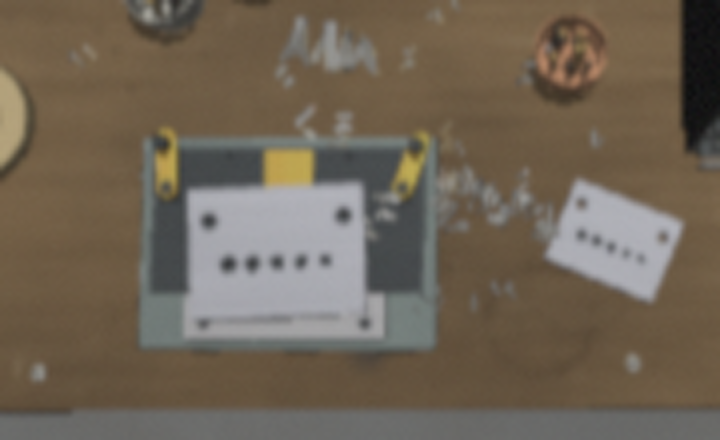

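The crop shows the full-size plate on the jig, with holes at about (208,220) and (343,215) in the crop. The small decoy sits apart at right. Next I'll bring the wrist camera over the jig.

Call:
carry_out(deltas="583 -628 20 0 0 0.32 0;583 -628 20 0 0 0.32 0;583 -628 20 0 0 0.32 0;583 -628 20 0 0 0.32 0;583 -628 20 0 0 0.32 0;583 -628 20 0 0 0.32 0;583 -628 20 0 0 0.32 0;583 -628 20 0 0 0.32 0;583 -628 20 0 0 0.32 0;583 -628 20 0 0 0.32 0;583 -628 20 0 0 0.32 0;583 -628 20 0 0 0.32 0")

```text
time_s: 1.6
eef_pos: [0.492, 0.1408, 0.2136]
eef_rot: [0.0, 1.0, 0.003, 0.0]
wrist_force: [-0.3, -0.0, 0.3]
opening: 1.0
grasp_force: 0.0
```

Call:
carry_out(deltas="40 -90 0 0 0 0 1;40 -90 0 0 0 0 1;40 -90 0 0 0 0 1;40 -90 0 0 0 0 1")

```text
time_s: 2.1
eef_pos: [0.5305, 0.2283, 0.2131]
eef_rot: [0.0, 1.0, 0.003, -0.001]
wrist_force: [0.3, -0.3, 0.4]
opening: 0.146
grasp_force: 0.0
```

Run:
```python
from h import *
import pickle
o=sensors.get_obs(); im=vision.camera("wrist"); cv2.imwrite("pics/w1.png",im); pickle.dump(o,open("o1.pkl","wb")); print(o["eef_pos"],o["eef_rot"],o["opening"])
```

```text
[0.53051769 0.22834087 0.21311004] [ 3.40769359e-04  9.99996439e-01  2.53691564e-03 -7.54672043e-04] 0.14596122857254612
```

View pics/w1.png

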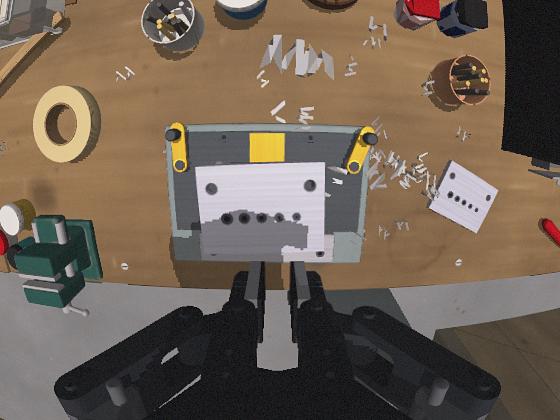

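The wrist view shows the plate's holes at about (211,189) and (310,185), the pivots at about (181,165) and (354,164), and the knobs at about (174,133) and (369,138). I'll refine these by blobs.

```bash
cat > meas.py <<'E'
from h import *
def blobs(mask,lo,hi):
    n,l,s,c=cv2.connectedComponentsWithStats(mask.astype(np.uint8)); 
    return [(c[i].round(1),s[i].tolist()) for i in range(1,n) if lo<s[i][4]<hi]
def refine(g,uv,r,thr):
    x,y=int(uv[0]),int(uv[1]); w=g[y-r:y+r+1,x-r:x+r+1].astype(float); W=np.clip(thr-w,0,None); yy,xx=np.mgrid[-r:r+1,-r:r+1]
    return np.array([x+(W*xx).sum()/W.sum(), y+(W*yy).sum()/W.sum()])
E
python3 - <<'E'
from meas import *
import pickle
o=pickle.load(open("o1.pkl","rb")); im=cv2.imread("pics/w1.png"); g=cv2.cvtColor(im,6); hsv=cv2.cvtColor(im,40)
h=[pix("wrist",refine(g,u,8,110),.038,o) for u in ((211,189),(310,185))]
print("holes",np.round(h,4),np.linalg.norm(h[0]-h[1]))
Y=(hsv[...,0]>18)&(hsv[...,0]<32)&(hsv[...,1]>170)&(hsv[...,2]>80); Y[:,:150]=0;Y[:,400:]=0;Y[:100]=0;Y[200:]=0
for b in blobs(Y,60,4000): print(b)
for u in ((181,165),(354,164)): print("pivot",u,np.round(pix("wrist",u,.0385,o),4))
for u in ((174,133),(369,138)): print("knob",u,np.round(pix("wrist",u,.060,o),4))
cv2.imwrite("pics/c1.png",cv2.resize(im[115:275,155:385],None,fx=3.4,fy=3.4,interpolation=cv2.INTER_CUBIC))
E
```

```text
holes [[0.5343 0.2972 0.038 ]
 [0.5384 0.1963 0.038 ]] 0.10105848789437556
(array([179.3, 146.4]), [171, 122, 16, 50, 434])
(array([359.1, 149.3]), [346, 126, 28, 47, 424])
(array([266.4, 147. ]), [250, 133, 34, 29, 951])
pivot (181, 165) [0.559  0.3271 0.0385]
pivot (354, 164) [0.5604 0.1526 0.0385]
knob (174, 133) [0.5931 0.326  0.06  ]
knob (369, 138) [0.5888 0.1446 0.06  ]
```

View pics/c1.png

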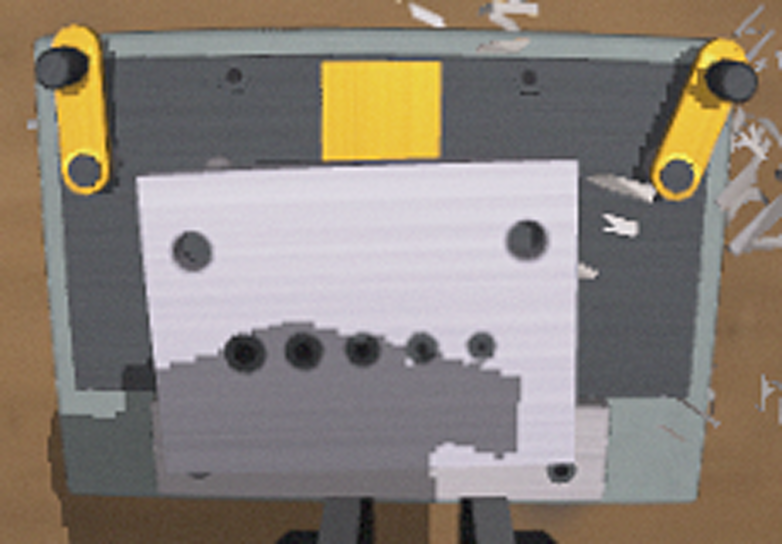

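```bash
cat >> meas.py <<'E'
def jigpose(pl,pr):
    d=(pl-pr)[:2]; yaw=np.arctan2(-d[0],d[1]); c,s=np.cos(yaw),np.sin(yaw); Rj=np.array([[c,-s],[s,c]])
    return (pl+pr)[:2]/2-Rj@[.028,0],yaw,Rj,np.hypot(*d)
E
python3 - <<'E'
from meas import *
import pickle
o=pickle.load(open("o1.pkl","rb")); im=cv2.imread("pics/w1.png"); hsv=cv2.cvtColor(im,40); g=cv2.cvtColor(im,6)
Y=((hsv[...,0]>15)&(hsv[...,0]<35)&(hsv[...,1]>120)).astype(np.uint8)
pv=[]
for u in ((180.3,165.3),(354.4,167.1)):
    x,y=map(int,u); w=Y[y-9:y+10,x-9:x+10]
    c,hh=cv2.findContours(w,cv2.RETR_CCOMP,cv2.CHAIN_APPROX_NONE)
    for k,q in enumerate(c):
        if hh[0][k][3]>=0:
            m=cv2.moments(q)
            if m["m00"]>8: uv=(x-9+m["m10"]/m["m00"],y-9+m["m01"]/m["m00"]); print("screw",np.round(uv,1),m["m00"])
    pv.append(pix("wrist",uv,.0392,o))
J,yaw,Rj,d=jigpose(*pv); print("jig",J.round(4),yaw,d)
W=(g>0)
h=[]
for u in ((211.5,188.8),(309.7,185.9)):
    x,y=map(int,u); w=(g[y-9:y+10,x-9:x+10]<135).astype(np.uint8); b=[k for k in blobs(w,20,200)]; print(b)
    uv=b[0][0]+[x-9,y-9]; h.append(pix("wrist",uv,.038,o))
c=(h[0]+h[1])[:2]/2; pyaw=jigpose(*h)[1]
print("mid holes in jig (24,0 wanted)",(Rj.T@(c-J)*1000).round(1),"rel yaw",pyaw-yaw,"holes",np.round(h,4))
for n,a in (("L",[24,50]),("R",[24,-50])): print("pin",n,(J+Rj@(np.array(a)/1000)).round(4))
E
```

```text
screw [179.2 164.9] 83.0
screw [353.7 166.2] 89.5
jig [0.5308 0.2411] -0.0058133118947108365 0.17583698418882182
[(array([9. , 9.5]), [4, 4, 11, 12, 106])]
[(array([9.4, 9.1]), [4, 4, 12, 11, 107])]
mid holes in jig (24,0 wanted) [5.2 6. ] rel yaw 0.043313204898028715 holes [[0.5341 0.2968 0.038 ]
 [0.5378 0.1972 0.038 ]]
pin L [0.555  0.2909]
pin R [0.5545 0.1909]
```

Call:
carry_out(deltas="-14 -55 0 0 0 0.01 1;-14 -110 0 0 0 0.01 1;-14 -110 60 0 0 0.01 1;-14 -110 120 0 0 0.01 1;-14 -110 165 0 0 0.01 1;-14 -110 183 0 0 0.01 1;-14 -110 183 0 0 0.01 1;-14 -110 183 0 0 0.01 1")

```text
time_s: 3.15
eef_pos: [0.5186, 0.3391, 0.0333]
eef_rot: [-0.001, 1.0, -0.003, 0.002]
wrist_force: [-0.6, -0.3, -0.2]
opening: -0.002
grasp_force: 0.0
```

Run:
```python
from h import *
import pickle
o=sensors.get_obs(); im=vision.camera("wrist"); cv2.imwrite("pics/w2.png",im); pickle.dump(o,open("o2.pkl","wb")); print(o["eef_pos"],o["eef_rot"],o["opening"],o["wrist_force"])
```

```text
[0.51857261 0.33914102 0.03332163] [-7.61510893e-04  9.99993938e-01 -2.85305548e-03  1.84499380e-03] -0.0024041676929204532 [-0.62361843 -0.25724091 -0.2177409 ]
```

View pics/w2.png

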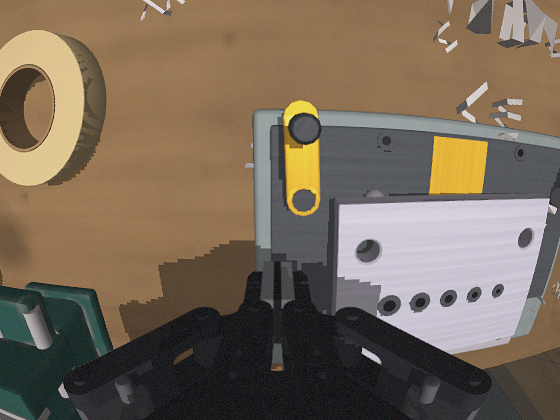

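The finger stands about 10 mm clear of the plate's left edge, which is at px 333; the left hole is at (368,250). I'll push gently to the right.

Call:
carry_out(deltas="0 3 3 0 0 0 1;0 6 3 0 0 0 1;0 8 3 0 0 0 1;0 10 3 0 0 0 1;0 11 3 0 0 0 1;0 12 3 0 0 0 1;0 13 3 0 0 0 1;0 14 3 0 0 0 1;0 14 3 0 0 0 1")

```text
time_s: 4.32
eef_pos: [0.5166, 0.3247, 0.0278]
eef_rot: [0.0, 1.0, -0.003, -0.0]
wrist_force: [-1.0, -0.1, 0.4]
opening: 0.003
grasp_force: 0.0
```

```bash
cat >> meas.py <<'E'
def screw(im,u,o,r=14,z=.0392):
    hsv=cv2.cvtColor(im,40); Y=((hsv[...,0]>15)&(hsv[...,0]<35)&(hsv[...,1]>120)).astype(np.uint8)
    x,y=map(int,u); c,hh=cv2.findContours(Y[y-r:y+r+1,x-r:x+r+1],cv2.RETR_CCOMP,cv2.CHAIN_APPROX_NONE)
    best=max((cv2.moments(q) for k,q in enumerate(c) if hh[0][k][3]>=0),key=lambda m:m["m00"],default=None)
    if not best or not best["m00"]: return None,0
    uv=np.array([x-r+best["m10"]/best["m00"],y-r+best["m01"]/best["m00"]]); return uv,best["m00"]
def hole(im,u,r=18,thr=135):
    g=cv2.cvtColor(im,6); x,y=map(int,u); b=blobs(g[y-r:y+r+1,x-r:x+r+1]<thr,30,900)
    b=min(b,key=lambda k:np.hypot(*(k[0]-r)),default=None)
    return (b[0]+[x-r,y-r],b[1][4]) if b else (None,0)
J=np.array([.5308,.2411]);JY=-.0058
def jig(P): c,s=np.cos(JY),np.sin(JY); return np.array([[c,s],[-s,c]])@(np.array(P)[:2]-J)*1000
def report(uL,uR,img=None,pv=None):
    o=sensors.get_obs(); im=vision.camera("wrist"); 
    if img: cv2.imwrite(img,im)
    print("t",round(o["time_s"],2),"tcp",o["eef_pos"].round(4),"jig",jig(o["eef_pos"]).round(1),"F",o["wrist_force"].round(1),"yaw",Rt(o).as_matrix()[1,0].round(4))
    P=[]
    for w in (uL,uR):
        u=wproj([*w,.038],o); uv,a=hole(im,u); p=None if uv is None else pix("wrist",uv,.038,o); P.append(p)
        print("hole exp",u.round(),"got",uv,a,None if p is None else jig(p).round(1))
    for w in ([28,88],[28,-88]):
        c,s=np.cos(JY),np.sin(JY); u=wproj([*(J+np.array([[c,-s],[s,c]])@np.array(w)/1000),.0392],o)
        if 20<u[0]<540 and 20<u[1]<400:
            uv,a=screw(im,u,o); print("screw exp",u.round(1),"got",uv,a,None if uv is None else jig(pix("wrist",uv,.0392,o)).round(1))
    if all(p is not None for p in P): print("dist",np.linalg.norm(P[0]-P[1]),"relyaw",jigpose(*P)[1]-JY)
    return o,im
E
python3 -c "
from meas import *
report((.5341,.292),(.537,.192),'pics/w3.png')"
```

```text
t 4.33 tcp [0.5166 0.3247 0.0278] jig [-14.7  83.5] F [-1.  -0.1  0.4] yaw -0.0052
hole exp [352. 252.] got [342.3 252. ] 427 [ 3.1 55.3]
hole exp [520. 240.] got [513.7 238.9] 246 [  7.2 -43.4]
screw exp [269.6 199.4] got [270.21847559 199.04812083] 474.5 [28.1 87.7]
dist 0.09874067658907529 relyaw 0.041605559541654846
```

Call:
carry_out(deltas="0 1 -1 0 0 0 1;0 2 -1 0 0 0 1;0 3 -1 0 0 0 1;0 4 -1 0 0 0 1;0 5 -1 0 0 0 1;0 6 -1 0 0 0 1;0 6 -1 0 0 0 1")

```text
time_s: 5.25
eef_pos: [0.5167, 0.3187, 0.0289]
eef_rot: [-0.0, 1.0, -0.003, 0.0]
wrist_force: [0.5, 1.1, -0.1]
opening: 0.004
grasp_force: 0.7
```

```bash
python3 -c "
from meas import *
report((.5341,.291),(.537,.191),'pics/w4.png')"
```

```text
t 5.25 tcp [0.5167 0.3187 0.0289] jig [-14.5  77.5] F [ 0.5  1.1 -0.1] yaw -0.0053
hole exp [340. 252.] got [336.  251.6] 491 [ 3. 52.]
hole exp [513. 240.] got [509.4 241.7] 244 [  5.4 -47.5]
screw exp [255.6 199. ] got [256.18873341 198.84355938] 464.5 [28.1 87.7]
dist 0.0995720308196794 relyaw 0.02369190618111393
```

Call:
carry_out(deltas="0 1 0 0 0 0 1;0 2 0 0 0 0 1;0 2 0 0 0 0 1")

```text
time_s: 5.68
eef_pos: [0.5166, 0.3167, 0.0288]
eef_rot: [0.0, 1.0, -0.003, 0.0]
wrist_force: [0.0, 1.0, 0.5]
opening: -0.002
grasp_force: 0.9
```

```bash
python3 -c "
from meas import *
report((.5341,.291),(.537,.191))"
```

```text
t 5.67 tcp [0.5166 0.3167 0.0288] jig [-14.7  75.5] F [0.  1.  0.5] yaw -0.0053
hole exp [336. 251.] got [336.2 251.7] 493 [ 2.9 49.9]
hole exp [511. 240.] got [509.3 243.5] 241 [  4.2 -49.8]
screw exp [250.7 198.9] got [251.3993576  198.69914347] 467.0 [28.1 87.7]
dist 0.09966483885620618 relyaw 0.013432551381503045
```

Call:
carry_out(deltas="0 -8 0 0 0 0 1;0 -8 -40 0 0 0 1;0 -8 -60 0 0 0 0;-38 30 -60 0 0 0 0;-75 76 -60 0 0 0 0;-75 76 -60 0 0 0 0;-75 76 -30 0 0 0 0;-75 76 0 0 0 0 0;-75 76 8 0 0 0 0;-75 76 8 0 0 0 0")

```text
time_s: 6.98
eef_pos: [0.4414, 0.2414, 0.0208]
eef_rot: [0.0, 1.0, -0.003, -0.0]
wrist_force: [0.8, -0.6, 0.3]
opening: 1.001
grasp_force: 0.0
```

```bash
python3 -c "
from meas import *
report((.5341,.2905),(.535,.191),'pics/w5.png');print(sensors.get_obs()['opening'])"
```

```text
t 6.97 tcp [0.4414 0.2414 0.0208] jig [-89.4  -0.2] F [ 0.8 -0.6  0.3] yaw -0.0051
hole exp [155.  83.] got [154.9  84.3] 778 [ 2.6 49.6]
hole exp [406.  81.] got [406.5  81.7] 740 [  4.1 -50.3]
screw exp [75.1 39.1] got [75.50137741 38.89118457] 363.0 [28.1 87.8]
screw exp [483.5  40.6] got [483.90714286  41.25047619] 350.0 [ 27.7 -88.2]
dist 0.09991439416360258 relyaw 0.014873472686716648
1.0007823899284334
```

View pics/w5.png

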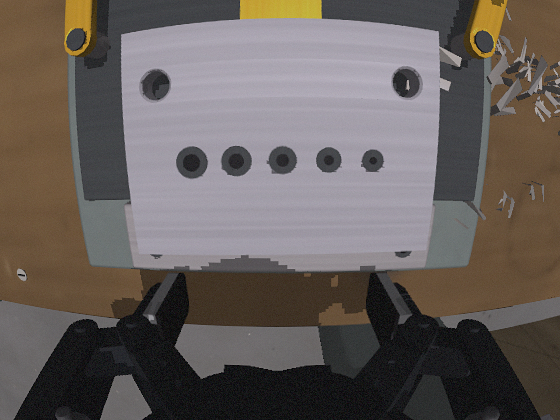

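The fingers are at about (175,275) and (380,275), straddling in front of the plate, and both holes are visible. I'll lower slightly and push ahead.

Call:
carry_out(deltas="0 0 3 0 0 0 0;4 0 3 0 0 0 0;7 0 3 0 0 0 0;10 0 3 0 0 0 0;12 0 3 0 0 0 0;14 0 3 0 0 0 0;16 0 3 0 0 0 0;18 0 3 0 0 0 0;20 0 3 0 0 0 0;20 0 3 0 0 0 0")

```text
time_s: 8.28
eef_pos: [0.4616, 0.241, 0.0178]
eef_rot: [-0.0, 1.0, -0.003, 0.0]
wrist_force: [-1.1, 0.4, -0.2]
opening: 1.001
grasp_force: 0.3
```

```bash
python3 -c "
from meas import *
report((.541,.2905),(.541,.1905))"
```

```text
t 8.28 tcp [0.4616 0.241  0.0178] jig [-69.2  -0.5] F [-1.1  0.4 -0.2] yaw -0.0053
hole exp [153. 116.] got [154.1 109.1] 700 [12.7 48.7]
hole exp [408. 116.] got [410.4 109.1] 721 [ 13.1 -51.4]
screw exp [70.3 83.4] got [70.81026304 83.21000431] 386.5 [28.1 87.7]
screw exp [487.1  84.4] got [487.30577778  84.95466667] 375.0 [ 27.8 -88.1]
dist 0.10014963556366233 relyaw 0.0043888663250360015
```

Call:
carry_out(deltas="2 0 0 0 0 0 0;4 0 0 0 0 0 0;6 -1 0 0 0 0 0;7 -1 0 0 0 0 0;8 -2 0 0 0 0 0;9 -2 0 0 0 0 0;10 -2 0 0 0 0 0;10 -2 0 0 0 0 0")

```text
time_s: 9.32
eef_pos: [0.4713, 0.243, 0.0178]
eef_rot: [-0.0, 1.0, -0.003, 0.0]
wrist_force: [0.0, -0.8, -0.2]
opening: 1.0
grasp_force: 0.0
```

```bash
python3 -c "
from meas import *
report((.552,.2905),(.552,.1905),'pics/w6.png')"
```

```text
t 9.32 tcp [0.4713 0.243  0.0178] jig [-59.5   1.5] F [ 0.  -0.8 -0.2] yaw -0.0052
hole exp [157. 113.] got [162.3 106.9] 616 [23.  47.3]
hole exp [413. 113.] got [406.3 108. ] 601 [ 23.1 -47.6]
screw exp [ 74.6 105. ] got [ 75.06064461 104.84308736] 393.0 [28.  87.8]
screw exp [490.  107.1] got [490.15363881 107.64555256] 371.0 [ 27.8 -88.1]
dist 0.0948479649436775 relyaw 0.001466617584676387
```

Call:
carry_out(deltas="-10 0 0 0 0 0 0;-20 0 0 0 0 0 0;-20 0 -60 0 0 0 0;-5 0 -100 0 0 0 1;-5 0 -100 0 0 0 1;-5 0 -100 0 0 0 1")

```text
time_s: 10.12
eef_pos: [0.465, 0.2429, 0.1171]
eef_rot: [0.0, 1.0, -0.003, -0.001]
wrist_force: [0.2, -0.4, -1.1]
opening: 0.38
grasp_force: 0.0
```

```bash
sed -i 's/,\.038,o)/,HZ,o)/;s/\*w,\.038\]/*w,HZ]/' meas.py; sed -i '1i HZ=.030' meas.py
python3 - <<'E'
from meas import *
o,im=report((.555,.291),(.5545,.191),'pics/w7.png')
for k in ((174,133),):pass
cv2.imwrite('pics/c7.png',cv2.resize(im[20:320,60:500],None,fx=1.8,fy=1.8,interpolation=cv2.INTER_CUBIC))
E
```

```text
t 10.12 tcp [0.465  0.2429 0.1171] jig [-65.8   1.4] F [ 0.2 -0.4 -1.1] yaw -0.005
hole exp [210.  99.] got [210.2  99.4] 202 [23.5 49.8]
hole exp [352.  99.] got [352.2 100.1] 202 [ 23.4 -50.2]
screw exp [154.8  96.3] got [154.94198623  96.22222222] 169.5 [28.  87.9]
screw exp [406.7  97.2] got [406.87487487  97.53653654] 166.5 [ 27.8 -88.2]
dist 0.09998992862722249 relyaw -0.00098026699889168
```

View pics/c7.png

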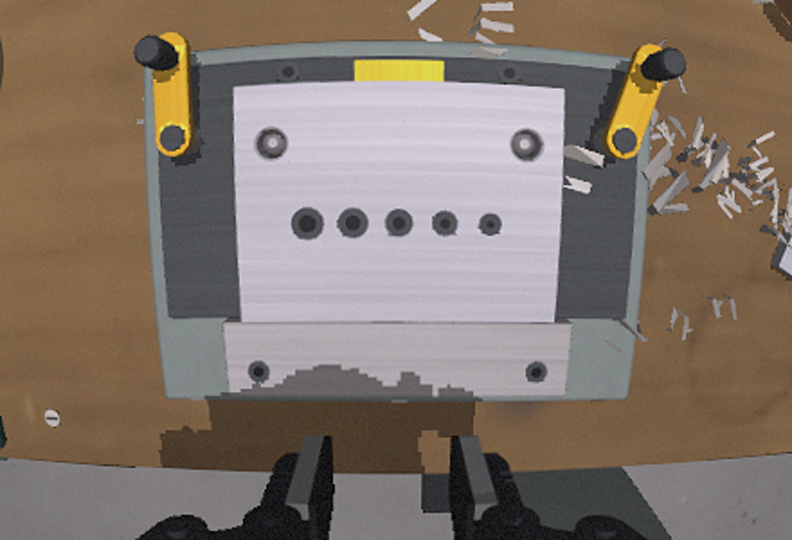

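The plate is seated: the hole spacing reads 100.0 mm at z = 30 mm, and both pins are centred in their holes at about (272,143) and (526,144) in the crop. Next is the left button, starting from outside its knob.

Call:
carry_out(deltas="42 -37 0 0 0 0 1;84 -74 0 0 0 0 1;126 -111 0 0 0 0 1;126 -111 0 0 0 0 1;126 -111 40 0 0 0 1;126 -111 71 0 0 0 1;126 -111 71 0 0 0 1;126 -104 71 0 0 0 1;128 -98 71 0 0 0 1;129 -93 71 0 0 0 1;130 -87 71 0 0 0 1;130 -82 71 0 0 0 1")

```text
time_s: 11.68
eef_pos: [0.5972, 0.3239, 0.0473]
eef_rot: [-0.0, 1.0, -0.003, 0.001]
wrist_force: [0.8, 1.3, 0.2]
opening: 0.001
grasp_force: 0.6
```

Call:
carry_out(deltas="-1 5 0 0 0 0 1;-3 10 0 0 0 0 1;-6 15 0 0 0 0 1;-9 19 0 0 0 0 1;-12 22 0 0 0 0 1;-14 24 0 0 0 0 1;-16 25 0 0 0 0 1;-17 26 0 0 0 0 1;-17 26 0 0 0 0 1")

```text
time_s: 12.8
eef_pos: [0.5794, 0.2984, 0.0468]
eef_rot: [0.0, 1.0, -0.003, -0.0]
wrist_force: [0.2, -0.2, 1.2]
opening: 0.002
grasp_force: 0.2
```

Run:
```python
from meas import *
o,im=report((.555,.291),(.5545,.191),'pics/w8.png')
cv2.imwrite('pics/c8.png',im)
```

```text
t 12.8 tcp [0.5794 0.2984 0.0468] jig [48.2 57.5] F [ 0.2 -0.2  1.2] yaw -0.0051
hole exp [292. 299.] got None 0 None
hole exp [448. 291.] got [448.3 292.3] 162 [ 23.3 -50.3]
screw exp [224.2 301.1] got [224.48630595 301.19171677] 249.5 [28.  87.9]
screw exp [502. 288.] got None 0 None
```

View pics/c8.png

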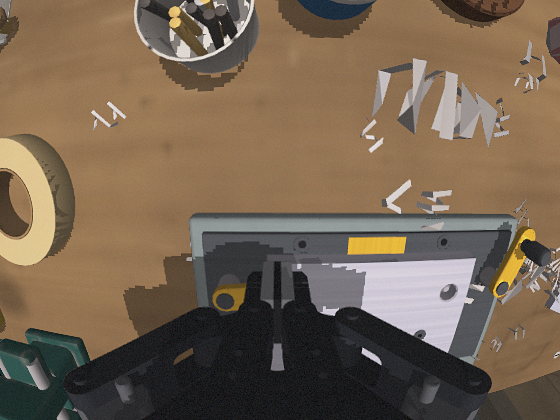

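The left arm (pivot at 224,300) now points over the plate. I'll nudge it to its stop.

Call:
carry_out(deltas="-1 0 0 0 0 0 1;-2 0 0 0 0 0 1;-3 0 0 0 0 0 1;-3 0 0 0 0 0 1")

```text
time_s: 13.35
eef_pos: [0.5764, 0.2984, 0.0468]
eef_rot: [0.0, 1.0, -0.003, -0.0]
wrist_force: [0.8, -1.5, 0.4]
opening: -0.002
grasp_force: 0.6
```

Call:
carry_out(deltas="-1 0 0 0 0 0 1;-1.5 0 0 0 0 0 1;-2 0 0 0 0 0 1;-2 0 0 0 0 0 1")

```text
time_s: 13.85
eef_pos: [0.576, 0.2983, 0.047]
eef_rot: [-0.0, 1.0, -0.003, 0.002]
wrist_force: [6.9, -1.2, -3.0]
opening: -0.002
grasp_force: 3.6
```

Call:
carry_out(deltas="12 0 0 0 0 0 1;12 0 -55 0 0 0 1;12 60 -60 0 0 0 1;12 120 -60 0 0 0 1;12 178 -60 0 0 0 1;12 178 -60 0 0 0 1;12 178 -20 0 0 0 1;12 178 0 0 0 0 1;12 178 0 0 0 0 1;12 170 0 0 0 0 1;17 162 0 0 0 0 1;20 152 0 0 0 0 1")

```text
time_s: 15.35
eef_pos: [0.5945, 0.1472, 0.0479]
eef_rot: [0.0, 1.0, -0.002, 0.001]
wrist_force: [-1.0, -1.2, 0.3]
opening: -0.003
grasp_force: 1.2
```

Call:
carry_out(deltas="0 -6 0 0 0 0 1;0 -11 0 0 0 0 1;-1 -16 0 0 0 0 1;-2 -21 0 0 0 0 1;-5 -26 0 0 0 0 1;-8 -30 0 0 0 0 1;-13 -35 0 0 0 0 1;-16 -37 0 0 0 0 1;-17 -37 0 0 0 0 1;-18 -37 0 0 0 0 1;-18 -37 0 0 0 0 1")

```text
time_s: 16.73
eef_pos: [0.5759, 0.1835, 0.0469]
eef_rot: [-0.0, 1.0, -0.003, 0.0]
wrist_force: [1.1, 1.5, 0.7]
opening: 0.001
grasp_force: 0.6
```

Call:
carry_out(deltas="-1 0 0 0 0 0 1;-2 0 0 0 0 0 1;-2.5 0 0 0 0 0 1;-2.5 0 0 0 0 0 1")

```text
time_s: 17.23
eef_pos: [0.5752, 0.1834, 0.0472]
eef_rot: [-0.0, 1.0, -0.003, 0.002]
wrist_force: [8.2, 2.8, -4.7]
opening: -0.004
grasp_force: 3.8
```

At its stop (8 N). I'll back off, lift and check from above.

Call:
carry_out(deltas="12 0 0 0 0 0 1;12 0 -50 0 0 0 1;-45 -50 -90 0 0 0 1;-90 -55 -130 0 0 0 1;-90 -55 -130 0 0 0 1;-90 -55 -130 0 0 0 1")

```text
time_s: 17.98
eef_pos: [0.4839, 0.2391, 0.1776]
eef_rot: [-0.0, 1.0, -0.002, 0.001]
wrist_force: [0.2, 0.3, 0.5]
opening: -0.001
grasp_force: 0.0
```

Run:
```python
from meas import *
o,im=report((.555,.291),(.5545,.191),'pics/w9.png')
```

```text
t 17.98 tcp [0.4839 0.2391 0.1776] jig [-46.9  -2.2] F [0.2 0.3 0.5] yaw -0.0042
hole exp [220. 123.] got [212.2 121.9] 303 [25.3 57.2]
hole exp [332. 123.] got [340.3 122.8] 327 [ 24.6 -57.2]
screw exp [176.3 120.7] got [176.5379845  120.73178295] 107.5 [28.  87.8]
screw exp [376.2 121. ] got [376.22760646 121.13069016] 113.5 [ 27.9 -88. ]
dist 0.1144379555040348 relyaw -0.0057962663652242775
```

View pics/w9.png

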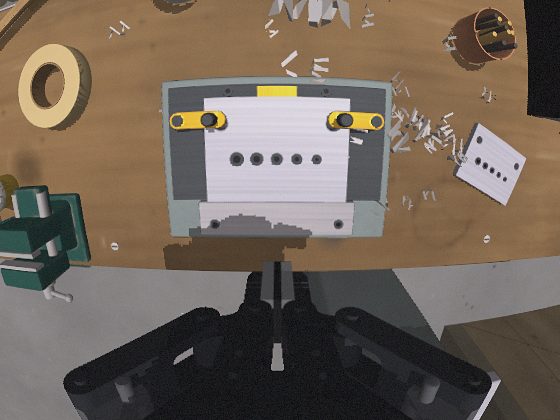

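Both brass arms lie straight across the plate: left pivot (176,120) to knob (208,121), right pivot (376,121) to knob (345,121). The plate is seated behind the ledge and the robot is clear.

```bash
python3 -c "
from bench import ctrl
print(ctrl.hand_in())"
```

```text
the job is handed in; nothing more can be done
None
```

The drill plate is seated over both pins, both turn-buttons are closed to their stops, and the job was handed in at about 18 s; the hand-in call returned no verdict.

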